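Push a culture dish through the flap of the discard chute

ROBOT

A 7-joint arm with a two-finger parallel gripper is mounted at the origin on a cart in front of the work surface, level with it; the furniture and walls round the work are solid. World frame = base frame: x ahead of the robot, y to its left, z up, the work surface at z = 0. Lengths are in m, angles in rad, forces in N, time in s.
With the tool pointing down it reaches from about 0.35 to 0.9 m from the base axis. Payload 8.1 kg.
Tool frame: the origin (TCP) lies at the very end of the fingers, on their centre line; the grasp point (between the pads) lies 19 mm behind it; z points along the fingers, x is the direction in which the jaws open and shut, and the axes are right-handed (so a half turn about z gives the same grasp; the last joint's range is limited). The gripper opens to 92 mm and grips with 3 to 60 N. Pads are 19 mm wide; open, the fingers measure 130 mm over their backs; the gripper's body (75 mm by 190 mm) begins 47 mm behind the grasp point.
Start: joints at [1.197, 0.434, 0.025, 1.573, -0.012, 1.134, -0.075], TCP at [0.167, -0.602, 0.203] pointing down, gripper open.
Joint ranges: [-2.62, 2.62], [-0.44, 2.09], [-1.27, 1.32], [0.08, 2.57], [-1.32, 4.46], [0.12, 2], [-2.74, 2.74]. Speed limits (rad/s): [2.22, 2.22, 3.01, 3.01, 3.14, 3.14, 3.14].

INTERFACE

Orientations are given as [roll, pitch, yaw] about the fixed x, y, z axes, in that order (R = Rz(yaw) Ry(pitch) Rx(roll)).
In Python, from station import bot, cams gives the robot as it stands. The module is installed in compiled form; this text tells all that it offers.
- The arm moves only by the tool step_arm, never from a script. Its argument "commands" is a list that holds one entry, the list of rows, each a list of 5 numbers: the shift along the world's x, y, z in cm, then the turn about the world's z in degrees, then the finger opening in cm, from 0 to 9.18. In form: [[[x, y, z, yaw, claw], ...]]. A call has 1 to 12 rows; each row shifts and turns the commanded pose from where the row before left it; what a row does not reach is not made up. A row lasts 1/8 s, in which the tool goes at most 62.5 mm and 10.7 degrees, less where a joint would pass 70% of its speed; a pose out of reach is approached as far as the arm can. A call is refused whole if a number of a shift passes 6.25 or a number of a turn 10.7, either way. A call with a gripper value outside its range is refused whole. The fingers move at their own pace and stop on an object; "squeeze" is the grip in N (left out, the last holds). Time passes only in rows, so rows that do not move let the fingers close. It gives the time, the measured TCP pose, the force and the opening at its end, in the units of the state.
- bot.sense(): the state, without advancing time (a new reading comes with each control period).
- cams.camera(name): name is "scene" or "top" or "wrist"; returns a dict with "img" (480x640x3 uint8, red, green, blue), "intrinsics" (3x3 intrinsics, pixels), "R" (3x3) and "t" (3): a world point X has camera coordinates R X + t. Camera axes: x right, y down, z forward; pixel columns grow to the right and rows downward; lengths in m; the calibration is good to about 2 mm. A picture is of the moment at which its call begins. There is no depth.
- bot.finish_job(): hands the job in, once; it reports no verdict.
The state is a dict: "clock": time; "joint_positions": joint angles; "dq": joint speeds; "joint_efforts": joint torques, N m; "tcp_pos": TCP position; "eef_rot": TCP orientation; "wrist_force": force on the tool from outside, world axes, zero at the start; "moment": the same for the moment, N m; "finger_gap": opening from 0.0 (shut) to 1.0 (fully open).
Only numpy, scipy, OpenCV 4.12 (cv2) and the standard library are available. Lean on these libraries where they do the work, as an engineer would, in place of code of your own. Each camera call takes 0.05 s, during which the arm holds its last target.

TASK

With the fingertips only, push the pink Petri dish that lies on the steel loading tray of the discard chute along the tray and through the orange hanging flap, so that it slides right down inside the chute. Do not pick the dish up, and draw the fingers back so that the flap swings fully shut behind it. Leave the other things where they stand.

Things in the scene. Friction and masses are not known exactly. Their poses are not given: they have to be found in the camera images.
- pink_dish: closed Petri dish with pink agar, a flat disc 56 to 58 mm across and 12 mm high, about 45 g; it lies loose on the steel loading tray. Origin: centre of its underside; z up. Its yaw means nothing
- chute: discard chute, fixed on the worktop. Origin on the worktop below the middle of its mouth; +x points into the chute (the pushing direction), y left, z up. Loading tray: flat steel plate without rims, top at z = 65 mm, x = -145 to -12 mm, y = -82 to 82 mm. There a slippery ramp begins, down inward at 24 degrees to the back wall at x = 103 mm
- flap (a joint): orange flap hanging from the hinge bar in the mouth, 80 mm wide, 41 mm high, 14 g; 0 = shut (as it starts, lower edge just below tray level), grows as it swings inward (into the chute), at most 1.3 rad. It swings inward only and falls shut by its own weight in under a second; the dish, pushed against it, lifts it with almost no force
- flap_edge (a point): middle of the flap's lower edge
- cream_dish: Petri dish with cream agar, 58 mm across and 12 mm high, on the worktop; leave alone. Origin: centre of its underside
- red_cup: sample cup with a red lid, 62 mm wide, 67 mm high, on the worktop; leave alone. Origin: centre of its underside
- red_marker: red marker pen, 135 mm long, 12 mm thick, lying along its y axis on the worktop; leave alone. Origin: centre of its underside
- mouth (a point): middle of the mouth at tray level (chute x = 0, y = 0, z = 65 mm). The mouth is 84 mm wide, between white posts that begin at x = -5 mm; a hinge bar 8 mm deep spans it, underside 38 mm and top 44 mm above the tray; the clear roof behind is no higher. A dish whose centre is pushed 10 to 15 mm past this point tips on to the ramp and slides down by itself
Mind the look-alikes: they are no part of the job. What is shaped like the pink_dish but black is not meant.

How it is judged:
By the outcome, as a careful person would: the job done as asked, in the order asked, and still so for the second after the job is handed in, with the robot touching nothing.
It also fails if it takes over 53 s, if anything falls off the work surface, if the arm or the gripper's body presses on something with over 40 N, if the wrist force passes 120 N, or if a joint passes its speed limit or range.

## Working session

There is one attempt and no reset: what is moved stays moved. The work goes in short steps, Python scripts to look and compute and a tool call to move; the robot and the scene stay as the last step left them, time stands still between calls to the robot, and variables do not carry over. Pictures are saved under pics/ and viewed, and the job is handed in when it is done.

Besides the shell and the picture viewer there is one more tool, called after "Call:" by a JSON object that holds its "fn" and its "kwargs". step_arm: Moves the arm, as the interface text tells. Its arguments: {"type":"object","properties":{"commands":{"type":"array","items":{"type":"array","items":{"type":"array","items":{"type":"number"}}}},"squeeze":{"type":"number"}},"required":["commands"]}

```bash
mkdir -p pics
python3 - <<'E'
from station import bot,cams
import cv2,pickle
print(bot.sense())
for n in ["scene","top","wrist"]:
    c=cams.camera(n); pickle.dump(c,open(f"pics/{n}0.pkl","wb"))
    cv2.imwrite(f"pics/{n}0.png",c["img"][:,:,::-1])
    print(n,c["intrinsics"],c["R"],c["t"])
E
```

```text
{'clock': 0.0, 'joint_positions': array([ 1.1973974 ,  0.43523127,  0.02494556,  1.57409498, -0.01158525,
        1.13401236, -0.07508001]), 'dq': array([-0.00010558, -0.0007681 ,  0.00057725, -0.00081076, -0.00053867,
        0.00042208,  0.00068872]), 'joint_efforts': array([ 7.56671452e-04, -6.67838502e+01,  9.85663645e-01, -3.14458251e+01,
       -6.03277353e-02,  4.29204851e-02,  1.71733204e-04]), 'tcp_pos': array([ 0.16699109, -0.6017011 ,  0.20204037]), 'eef_rot': array([ 3.14144567e+00,  1.59454340e-03, -1.30001620e+00]), 'wrist_force': array([ 0.29304036, -0.41614062, -0.05694291]), 'moment': array([-0.01845806,  0.00392568, -0.01047663]), 'finger_gap': 1.0024535332283409}
scene [[467.7765568    0.         316.86676305]
 [  0.         467.7765568  243.61615071]
 [  0.           0.           1.        ]] [[-0.86269118 -0.50560959  0.0110842 ]
 [-0.3838194   0.64030172 -0.66535432]
 [ 0.3293123  -0.57824964 -0.74644542]] [0.24469847 0.48368164 0.55732751]
top [[537.1347852    0.         315.59753515]
 [  0.         537.1347852  234.9359514 ]
 [  0.           0.           1.        ]] [[ 0.00782678 -0.99994818  0.00651044]
 [-0.99604352 -0.00837223 -0.08847153]
 [ 0.08852145 -0.00579224 -0.99605743]] [-0.34893002  0.48656908  1.02020271]
wrist [[422.87345933   0.         319.06778846]
 [  0.         422.87345933 236.20966356]
 [  0.           0.           1.        ]] [[ 0.26747617 -0.96356388 -0.00106966]
 [-0.92886161 -0.25813808  0.26567055]
 [-0.25626666 -0.07006698 -0.96406328]] [-0.6243118  -0.03367133  0.38957046]
```

View pics/scene0.png

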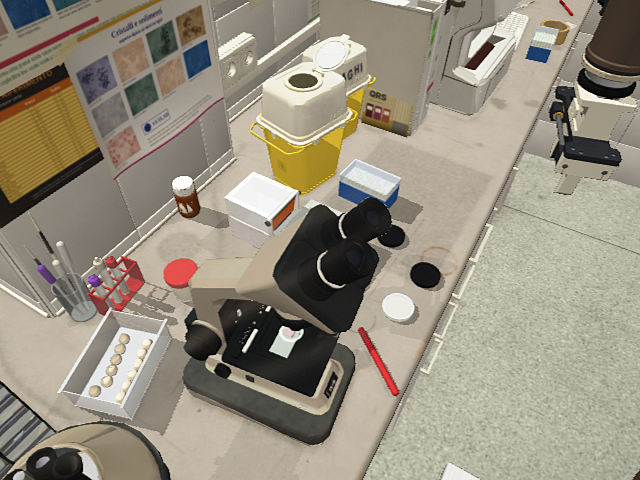

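View pics/top0.png

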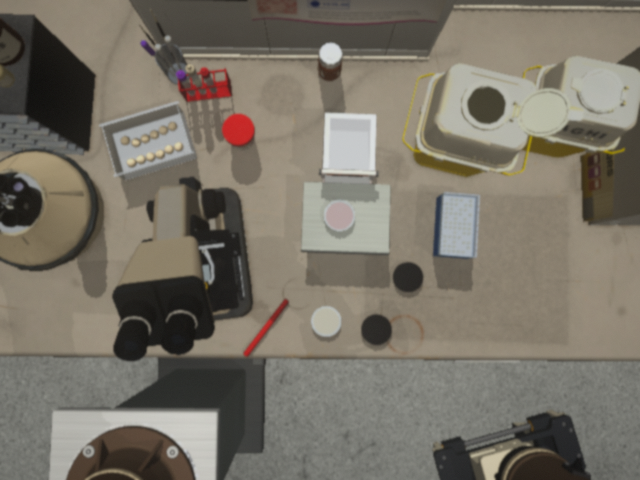

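View pics/wrist0.png

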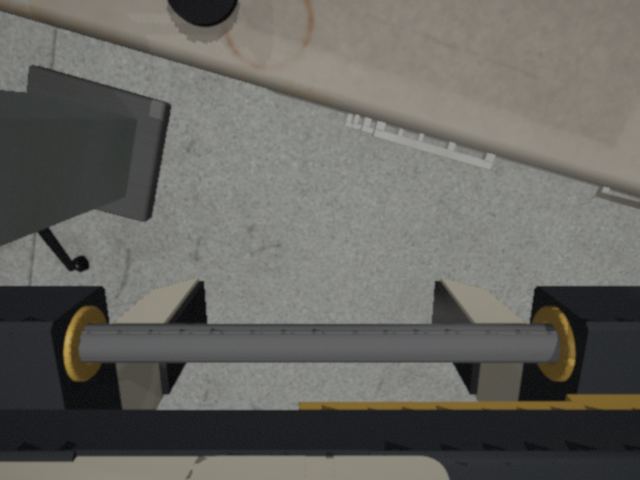

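The scene view has the microscope hiding the tray, with the chute box at (262,205) and its orange flap at (285,220). The top view shows the pink dish at (339,216) on the tray, with the chute mouth above it at about row 178. Candidates in the top view:
- Pink disc: (339,216)
- Black discs: (408,277) and (376,329)
- Cream dish: (326,322)
- Red cup: (238,130)

I choose the pink one on the tray.

```bash
cat > h.py <<'E'
import numpy as np,cv2
def ray(c,u,v,z):
    K,R,t=c["intrinsics"],c["R"],c["t"]
    o=-R.T@t; d=R.T@np.linalg.solve(K,[u,v,1.]); return o+d*(z-o[2])/d[2]
def proj(c,X):
    p=c["intrinsics"]@(c["R"]@np.array(X)+c["t"]); return p[:2]/p[2]
def tri(cs,uvs):
    A=[];b=[]
    for c,(u,v) in zip(cs,uvs):
        o=-c["R"].T@c["t"]; d=c["R"].T@np.linalg.solve(c["intrinsics"],[u,v,1.]); d/=np.linalg.norm(d)
        P=np.eye(3)-np.outer(d,d); A.append(P);b.append(P@o)
    X=np.linalg.lstsq(np.vstack(A),np.hstack(b),rcond=None)[0]; return X
E
python3 - <<'E'
import pickle,cv2,numpy as np
from h import *
c=pickle.load(open("pics/top0.pkl","rb")); im=c["img"]
cr=im[100:270,280:420]
cv2.imwrite("pics/crop_top0.png",cv2.resize(cr,None,fx=3.5,fy=3.5,interpolation=cv2.INTER_CUBIC)[:,:,::-1])
hsv=cv2.cvtColor(im,cv2.COLOR_RGB2HSV); print(hsv[216,339],hsv[240,380],im[216,339],im[240,380],im[216,325])
a=cv2.cvtColor(im,cv2.COLOR_RGB2LAB).astype(int)
m=((a[:,:,1]>134)).astype(np.uint8); m[:190]=0;m[250:]=0;m[:,:305]=0;m[:,385:]=0
n,l,s,ce=cv2.connectedComponentsWithStats(m); print(s,ce)
k=1+np.argmax(s[1:,4]); print(ce[k],ray(c,*ce[k],0.077))
# tray
m=((a[:,:,1]<127)).astype(np.uint8); m[:170]=0;m[270:]=0;m[:,:290]=0;m[:,:][:,400:]=0
m=cv2.morphologyEx(m,cv2.MORPH_OPEN,np.ones((3,3)))
cs,_=cv2.findContours(m,0,2); cc=max(cs,key=cv2.contourArea); r=cv2.minAreaRect(cc); print(r)
for p in cv2.boxPoints(r): print(p,ray(c,*p,0.065))
E
```

```text
[  2  27 182] [ 38  17 182] [182 164 163] [179 182 170] [182 180 179]
[[     0      0    640    480 307104]
 [   335    206      2      3      3]
 [   343    207      2      2      2]
 [   331    208      1      1      1]
 [   345    209      2      1      2]
 [   329    211      1      2      2]
 [   333    210      1      1      1]
 [   342    211      2      2      2]
 [   331    212      3      2      3]
 [   331    212     10      8     26]
 [   344    213      3      5      7]
 [   348    213      3      3      3]
 [   329    214      1      5      5]
 [   342    214      1      1      1]
 [   343    217      2      2      2]
 [   349    217      2      1      2]
 [   330    219      4      3      6]
 [   346    219      5      4     12]
 [   334    221      4      4      5]
 [   338    221      1      1      1]
 [   341    221      2      1      2]
 [   344    220      1      1      1]
 [   331    223      1      2      2]
 [   333    222      1      1      1]
 [   339    223      1      1      1]
 [   342    224      1      1      1]
 [   334    226      1      1      1]
 [  
[... 552 characters left out ...]
   ]
 [335.4        222.6       ]
 [338.         221.        ]
 [341.5        221.        ]
 [344.         220.        ]
 [331.         223.5       ]
 [333.         222.        ]
 [339.         223.        ]
 [342.         224.        ]
 [334.         226.        ]
 [337.         226.        ]]
[336.53846154 215.38461538] [ 0.52112837 -0.38303865  0.077     ]
((345.7666015625, 217.06796264648438), (87.55065155029297, 69.56395721435547), 2.2025980949401855)
[300.68683 250.14183] [ 0.4570371  -0.31724878  0.065     ]
[303.3604  180.62926] [ 0.58788179 -0.32092683  0.065     ]
[390.84637 183.9941 ] [ 0.58296579 -0.48544581  0.065     ]
[388.1728  253.50667] [ 0.4521113  -0.47987358  0.065     ]
```

View pics/crop_top0.png

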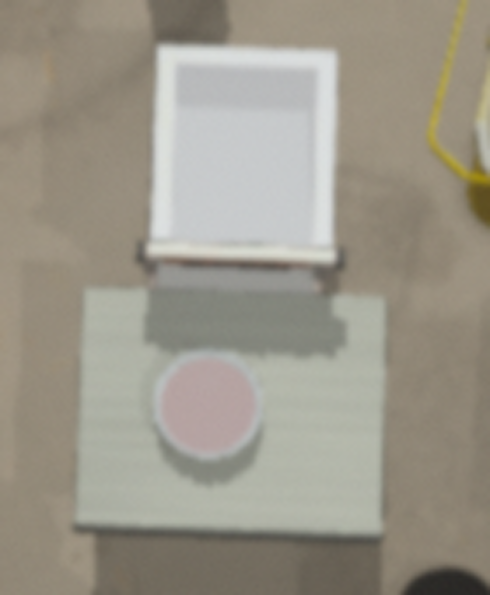

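Call:
{"fn": "step_arm", "kwargs": {"commands": [[[2, 1.3, 0.4, -1.4, 2.4], [2, 1.3, 0.4, -1.4, 2.4], [2, 1.3, 0.4, -1.4, 2.4], [2, 1.3, 0.4, -1.4, 2.4], [2, 1.3, 0.4, -1.4, 2.4], [2, 1.3, 0.4, -1.4, 2.4], [2, 1.3, 0.4, -1.4, 2.4], [2, 1.3, 0.4, -1.4, 2.4], [2, 1.3, 0.4, -1.4, 2.4], [2, 1.3, 0.4, -1.4, 2.4], [2, 1.3, 0, -1.4, 2.4], [0, 0, 0, 0, 2.4]]]}}

```text
clock: 1.65
tcp_pos: [0.389, -0.4575, 0.2425]
eef_rot: [-3.141, 0.001, -1.565]
wrist_force: [-0.7, 0.3, 0.7]
finger_gap: 0.265
```

Run:
```python
from station import bot,cams
import cv2,pickle
s=bot.sense();print(s["clock"],s["tcp_pos"],s["eef_rot"],s["finger_gap"],s["wrist_force"])
for n in ["scene","wrist"]:
    c=cams.camera(n); pickle.dump(c,open(f"pics/{n}1.pkl","wb"))
    cv2.imwrite(f"pics/{n}1.png",c["img"][:,:,::-1])
    print(n,-c["R"].T@c["t"])
```

```text
1.65 [ 0.38898636 -0.45753694  0.2425127 ] [-3.14123019e+00  1.08265104e-03 -1.56526452e+00] 0.26511682246517604 [-0.65342342  0.3376977   0.73115066]
scene [0.2132108  0.13629414 0.73512195]
wrist [ 0.45860594 -0.4585773   0.42420435]
```

View pics/wrist1.png

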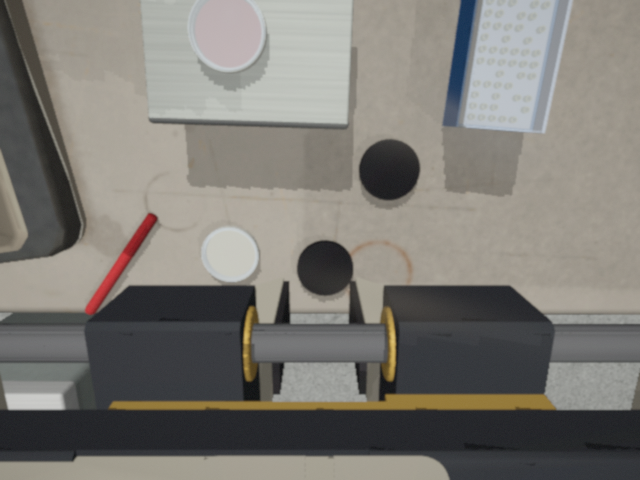

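View pics/scene1.png

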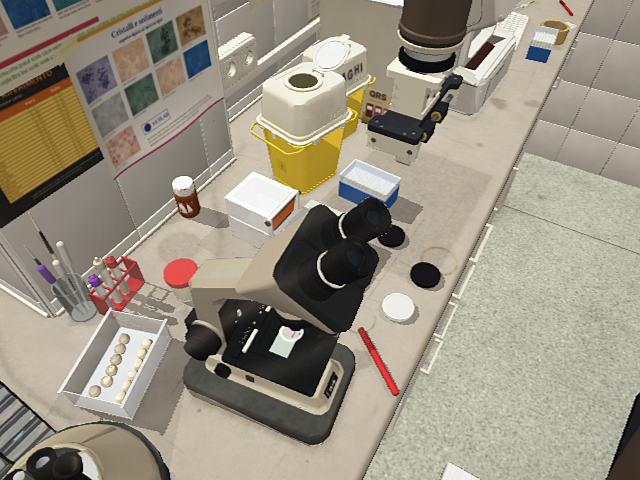

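The wrist view shows the pink dish at (227,32) on the tray, whose near corners are at about (150,120) and (348,124). The black discs, the cream dish and the marker are all clear. I'll go a bit further to see the mouth as well.

Call:
{"fn": "step_arm", "kwargs": {"commands": [[[1.2, 1.2, 0.2, -0.4, 2.4], [1.2, 1.2, 0.2, -0.4, 2.4], [1.2, 1.2, 0.2, -0.4, 2.4], [1.2, 1.2, 0.2, -0.4, 2.4], [1.2, 0.6, 0.2, -0.4, 2.4], [0, 0, 0, 0, 2.4], [0, 0, 0, 0, 2.4]]]}}

```text
clock: 2.62
tcp_pos: [0.4467, -0.4058, 0.2527]
eef_rot: [3.141, -0.0, -1.604]
wrist_force: [0.7, -0.4, 0.2]
finger_gap: 0.261
```

Run:
```python
from station import bot,cams
import cv2,pickle
s=bot.sense();print(s["clock"],s["tcp_pos"],s["eef_rot"],s["finger_gap"],s["wrist_force"])
for n in ["wrist"]:
    c=cams.camera(n); pickle.dump(c,open(f"pics/{n}2.pkl","wb"))
    cv2.imwrite(f"pics/{n}2.png",c["img"][:,:,::-1])
    print(n,-c["R"].T@c["t"])
```

```text
2.625 [ 0.44667918 -0.40575454  0.25267949] [ 3.14098133e+00 -3.01306471e-04 -1.60434382e+00] 0.26141459422340296 [ 0.65658811 -0.4092154   0.23535623]
wrist [ 0.51779444 -0.40818356  0.43437652]
```

View pics/wrist2.png

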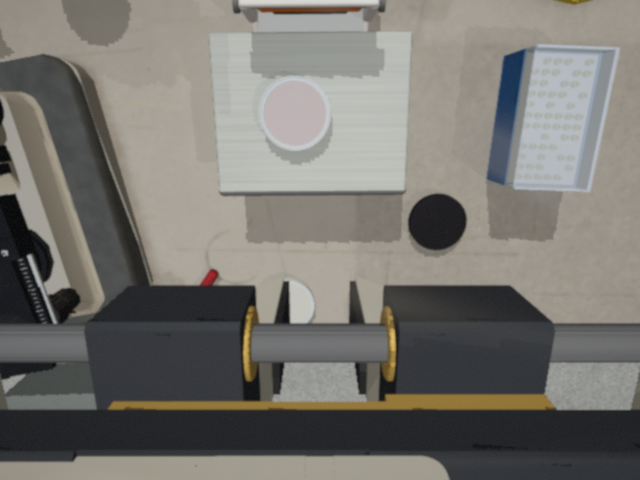

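The view shows the pink dish at (295,114), the tray corners at about (210,32), (411,32), (405,190) and (219,190), and the flap and mouth at about (310,10). Next I triangulate against the top view.

Run:
```python
import pickle,cv2,numpy as np
from h import *
T=pickle.load(open("pics/top0.pkl","rb"));W=pickle.load(open("pics/wrist2.pkl","rb"))
def corners(c,box):
    x0,y0,x1,y1=box
    a=cv2.cvtColor(cv2.GaussianBlur(c["img"],(3,3),0),cv2.COLOR_RGB2LAB).astype(int)
    m=((a[:,:,1]<=127)&(a[:,:,0]>130)).astype(np.uint8);k=np.zeros_like(m);k[y0:y1,x0:x1]=1;m*=k
    m=cv2.morphologyEx(m,cv2.MORPH_OPEN,np.ones((3,3)))
    cc=max(cv2.findContours(m,0,2)[0],key=cv2.contourArea);h=cv2.convexHull(cc)
    r,q=cv2.minEnclosingTriangle(h) if 0 else (0,cv2.approxPolyDP(h,6,True)[:,0])
    return q
print("T",corners(T,(290,182,400,256)).tolist());print("W",corners(W,(195,25,430,205)).tolist())
def dish(c,box):
    x0,y0,x1,y1=box
    im=cv2.resize(c["img"][y0:y1,x0:x1],None,fx=4,fy=4,interpolation=cv2.INTER_CUBIC)
    a=cv2.GaussianBlur(cv2.cvtColor(im,cv2.COLOR_RGB2LAB)[:,:,1],(0,0),5).astype(int)
    _,m=cv2.threshold(a.astype(np.uint8),0,1,cv2.THRESH_OTSU)
    cc=max(cv2.findContours(m,0,2)[0],key=cv2.contourArea);e=cv2.fitEllipse(cc)
    return np.array([(e[0][0]+.5)/4-.5+x0,(e[0][1]+.5)/4-.5+y0]),np.array(e[1])/4
t=dish(T,(315,195,365,238));w=dish(W,(250,70,340,160));print(t,w)
X=tri([T,W],[t[0],w[0]]);print("dish tri",X,"ray top z.077",ray(T,*t[0],.076),"wrist",ray(W,*w[0],.076))
cr=W["img"][0:210,190:430];cv2.imwrite("pics/crop_w2.png",cv2.resize(cr,None,fx=2.8,fy=2.8,interpolation=cv2.INTER_CUBIC)[:,:,::-1])
```

```text
T [[390, 185], [389, 252], [300, 249], [304, 182]]
W [[412, 33], [404, 190], [219, 192], [210, 32], [360, 25]]
(array([338.93297195, 215.54424667]), array([27.12103844, 27.23962593])) (array([294.80274963, 113.12092209]), array([62.28150177, 65.00255585]))
dish tri [ 0.52349135 -0.38813132  0.05813103] ray top z.077 [ 0.52099546 -0.38751195  0.076     ] wrist [ 0.52345587 -0.38883276  0.076     ]
```

View pics/crop_w2.png

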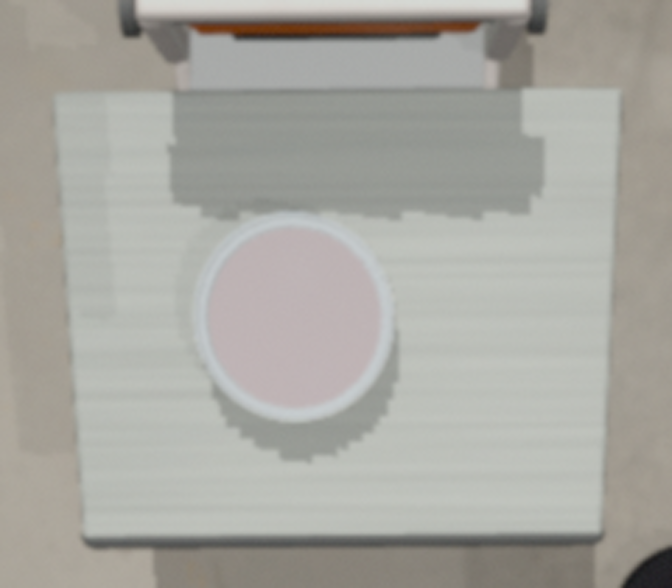

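Run:
```python
import pickle,numpy as np
from h import *
T=pickle.load(open("pics/top0.pkl","rb"));W=pickle.load(open("pics/wrist2.pkl","rb"));W1=pickle.load(open("pics/wrist1.pkl","rb"))
cw=[(190+x/2.8-.3,y/2.8-.3) for x,y in [(56,93),(619,90),(601,536),(85,537)]]
ct=[(280+x/3.5-.3,100+y/3.5-.3) for x,y in [(84,289),(386,296),(381,531),(75,525)]]
nom=[(-12,82),(-12,-82),(-145,-82),(-145,82)]
for name,c,cs in (("W",W,cw),("T",T,ct)):
    P=np.array([ray(c,*p,.065)[:2] for p in cs]);N=np.array(nom)/1e3
    # rigid fit
    a=P-P.mean(0);b=N-N.mean(0);th=np.arctan2((b[:,0]*a[:,1]-b[:,1]*a[:,0]).sum(),(a*b).sum())
    R=np.array([[np.cos(th),-np.sin(th)],[np.sin(th),np.cos(th)]]);o=P.mean(0)-R@N.mean(0)
    res=P-(N@R.T+o);sc=np.linalg.norm(a)/np.linalg.norm(b)
    print(name,"yaw deg",np.degrees(th),"mouth",o,"scale",sc);print((res*1e3).round(1).tolist())
    d={"W":(294.8,113.1),"T":(338.93,215.54)}[name]
    D=ray(c,*d,.076)[:2];print("dish world",D,"chute mm",(R.T@(D-o)*1e3).round(1))
for i in range(4): print("tri",tri([T,W],[ct[i],cw[i]]).round(4))
```

```text
W yaw deg -1.6219236517649986 mouth [ 0.59959316 -0.40417537] scale 0.9763475661886417
[[-2.5, -1.3], [-2.4, 1.8], [2.2, 0.6], [2.7, -1.1]]
dish world [ 0.52347228 -0.38883132] chute mm [-76.5  13.2]
T yaw deg -1.0450001570295278 mouth [ 0.59875251 -0.40245291] scale 0.9754937941572224
[[-3.5, -1.3], [-2.8, 0.4], [3.7, 1.2], [2.6, -0.2]]
dish world [ 0.52100332 -0.38750642] chute mm [-78.   13.5]
tri [ 0.5876 -0.3215  0.0571]
tri [ 0.5825 -0.4838  0.0658]
tri [ 0.4557 -0.4798  0.0719]
tri [ 0.4584 -0.3178  0.0582]
```

Run:
```python
import pickle,cv2,numpy as np
from h import *
W=pickle.load(open("pics/wrist2.pkl","rb"));W1=pickle.load(open("pics/wrist1.pkl","rb"));T=pickle.load(open("pics/top0.pkl","rb"))
cr=W1["img"][0:140,135:365];cv2.imwrite("pics/crop_w1.png",cv2.resize(cr,None,fx=3,fy=3,interpolation=cv2.INTER_CUBIC)[:,:,::-1])
# subpixel track W2->W1 patches by template matching (tray near corners, dish)
g1=cv2.cvtColor(W1["img"],cv2.COLOR_RGB2GRAY);g2=cv2.cvtColor(W["img"],cv2.COLOR_RGB2GRAY)
for nm,p2,p1 in (("cornerL",(220,191),(150,121)),("cornerR",(404.5,191),(348,124)),("dish",(295,113),(227,32))):
    r=14 if nm!="dish" else 30
    q,st,e=cv2.calcOpticalFlowPyrLK(g2,g1,np.float32([[p2]]),np.float32([[p1]]),winSize=(2*r+1,)*2,maxLevel=0,flags=cv2.OPTFLOW_USE_INITIAL_FLOW)
    q=q[0,0];print(nm,q,st.ravel(),tri([W,W1],[p2,q]).round(4), tri([W,W1,T],[p2,q,{"cornerL":(301.1,249.8),"cornerR":(388.6,251.4),"dish":(338.93,215.54)}[nm]]).round(4))
```

```text
cornerL [149.27098  117.815346] [1] [ 0.4595 -0.3183  0.0614] [ 0.4589 -0.3177  0.059 ]
cornerR [362.71368 130.7196 ] [1] [ 0.4461 -0.4975  0.0021] [ 0.4527 -0.4881  0.0482]
dish [227.82059   34.204586] [1] [ 0.5231 -0.3877  0.064 ] [ 0.5229 -0.3879  0.0647]
```

View pics/crop_w1.png

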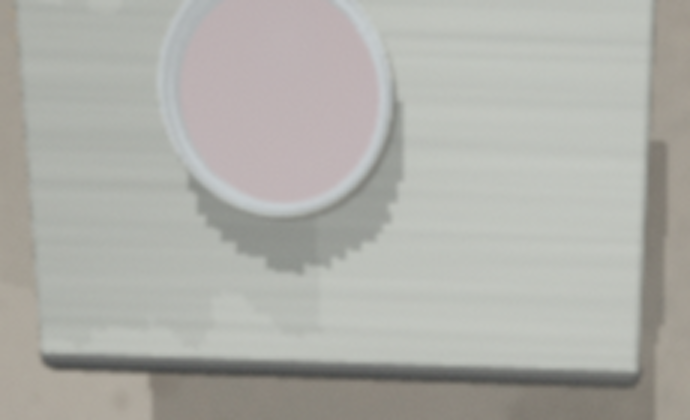

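Call:
{"fn": "step_arm", "kwargs": {"commands": [[[1, 0.6, -1.3, 0, 2.4], [1, 0.6, -1.3, 0, 2.4], [0.6, 0.4, -1.3, 0, 2.4], [0, 0.3, -1.3, 0, 2.4], [0, 0, -1.5, 0, 2.4], [0, 0, -1.5, 0, 2.4], [0, 0, -1.5, 0, 2.4], [0, 0, -1.5, 0, 2.4], [0, 0, -1.5, 0, 2.4], [0, 0, -1.5, 0, 2.4], [0, 0, -1.1, 0, 2.4], [0, 0, 0, 0, 2.4]]]}}

```text
clock: 4.18
tcp_pos: [0.4727, -0.3859, 0.0989]
eef_rot: [3.14, 0.001, -1.604]
wrist_force: [-0.8, 0.8, -0.3]
finger_gap: 0.258
```

```bash
cat > look.py <<'E'
import sys
from station import bot,cams
import cv2,pickle
s=bot.sense();print(s["clock"],s["tcp_pos"],s["eef_rot"],s["finger_gap"]*92,s["wrist_force"])
k=sys.argv[1]
W=cams.camera("wrist");T=cams.camera("top")
pickle.dump(W,open(f"pics/wrist{k}.pkl","wb"));pickle.dump(T,open(f"pics/top{k}.pkl","wb"))
cv2.imwrite(f"pics/wrist{k}.png",W["img"][:,:,::-1])
cv2.imwrite(f"pics/top{k}.png",cv2.resize(T["img"][90:290,240:460],None,fx=3,fy=3,interpolation=cv2.INTER_CUBIC)[:,:,::-1])
E
python3 look.py 3
```

```text
4.175 [ 0.47269364 -0.38588024  0.09885727] [ 3.14021987e+00  8.59802403e-04 -1.60371880e+00] 23.77985677444415 [-0.76170324  0.7602702  -0.30268568]
```

View pics/wrist3.png

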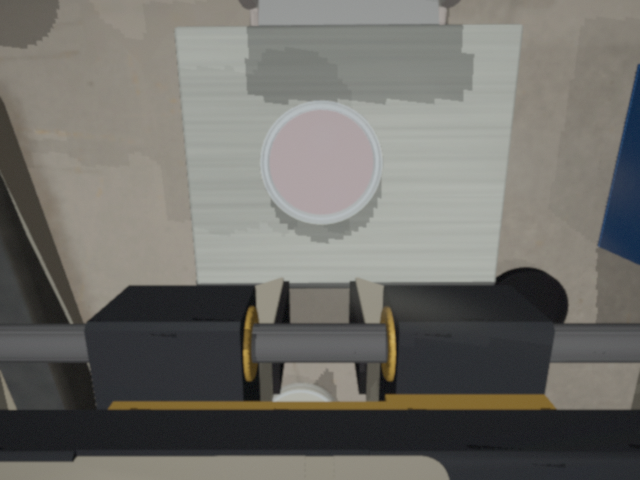

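View pics/top3.png

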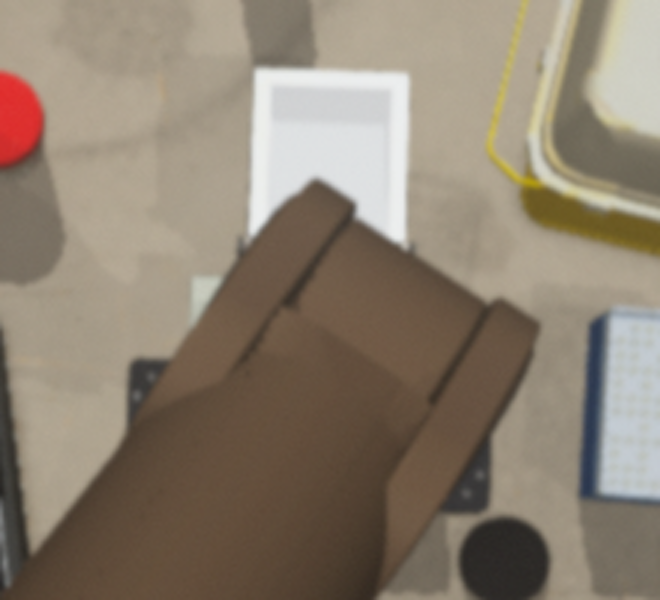

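The wrist view shows the dish at (321,162), centred between the fingertips at (285,283) and (355,283). The tray corners are at (178,28), (520,25), (497,284) and (198,284). The arm blocks the top view of the tray. I'll remeasure from this closer view.

Run:
```python
import pickle,cv2,numpy as np
from h import *
W=pickle.load(open("pics/wrist3.pkl","rb"));W2=pickle.load(open("pics/wrist2.pkl","rb"))
cs=[(178.5,28),(519.5,25),(497,283),(198,284)]
c2=[(190+x/2.8-.3,y/2.8-.3) for x,y in [(56,93),(619,90),(601,536),(85,537)]]
N=np.array([(-12,82),(-12,-82),(-145,-82),(-145,82)])/1e3
for z in (.06,.065,.07):
    P=np.array([ray(W,*p,z)[:2] for p in cs]);a=P-P.mean(0);b=N-N.mean(0)
    th=np.arctan2((b[:,0]*a[:,1]-b[:,1]*a[:,0]).sum(),(a*b).sum());R=np.array([[np.cos(th),-np.sin(th)],[np.sin(th),np.cos(th)]]);o=P.mean(0)-R@N.mean(0)
    D=ray(W,321,162,z+.011)[:2]
    print(z,np.degrees(th),o,np.linalg.norm(a)/np.linalg.norm(b),((P-N@R.T-o)*1e3).round(1).tolist(),"dish",D,(R.T@(D-o)*1e3).round(1),"diam",np.linalg.norm(ray(W,260,162,z+.012)-ray(W,382,162,z+.012)))
    tc=bot=np.array([.4727,-.3859]);print("tcp chute",(R.T@(tc-o)*1e3).round(1))
for i in range(4): print(tri([W,W2],[cs[i],c2[i]]).round(4))
print("dish",tri([W,W2],[(321,162),(294.8,113.1)]))
```

```text
0.06 -1.3932785830570469 [ 0.59896992 -0.4044595 ] 0.9958131579269086 [[-1.0, -0.6], [-1.1, 1.2], [0.6, -1.7], [1.5, 1.1]] dish [ 0.52368524 -0.38861471] [-75.6  14. ] diam 0.059515056801739664
tcp chute [-126.7   15.5]
0.065 -1.3932785830570553 [ 0.59950179 -0.40413991] 0.9732294694023148 [[-2.5, -2.4], [-2.5, 3.1], [2.2, 0.1], [2.9, -0.8]] dish [ 0.52416885 -0.38861099] [-75.7  13.7] diam 0.058087643950899534
tcp chute [-127.2   15.2]
0.07 -1.3932785830570436 [ 0.60003367 -0.40382032] 0.9506457808777209 [[-4.1, -4.2], [-3.9, 5.0], [3.7, 2.0], [4.3, -2.7]] dish [ 0.52465246 -0.38860727] [-75.7  13.4] diam 0.05666023110005946
tcp chute [-127.7   14.8]
[ 0.5904 -0.3194  0.0485]
[ 0.5839 -0.485   0.0597]
[ 0.4551 -0.4814  0.0668]
[ 0.4597 -0.3195  0.0657]
dish [ 0.52358697 -0.38856748  0.07022653]
```

Call:
{"fn": "step_arm", "kwargs": {"commands": [[[0, -0.1, -1, 0, 2.4], [0, 0, -0.8, 0, 2.4], [0, 0, -0.6, 0, 2.4], [0, 0, -0.3, 0, 2.4], [0, 0, -0.2, 0, 2.4], [0, 0, 0, 0, 2.4], [0, 0, 0, 0, 2.4]]]}}

```text
clock: 5.15
tcp_pos: [0.4733, -0.3873, 0.071]
eef_rot: [-3.141, -0.0, -1.604]
wrist_force: [-0.1, 0.2, -0.1]
finger_gap: 0.261
```

```bash
python3 look.py 4
```

```text
5.15 [ 0.47328643 -0.38732987  0.07103106] [-3.14131564e+00 -2.10940320e-04 -1.60378184e+00] 24.052114941232738 [-0.0581665   0.21366766 -0.1268904 ]
```

View pics/wrist4.png

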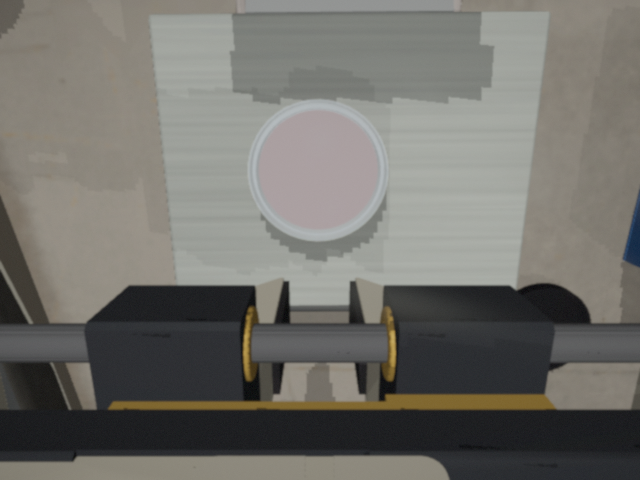

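The wrist view shows the dish at (318,170), centred ahead of the fingertips, with nothing touching. I start the push, easing sideways toward the mouth's centre line.

Call:
{"fn": "step_arm", "kwargs": {"commands": [[[0.5, 0, -0.1, 0, 2.4], [0.5, 0, -0.1, 0, 2.4], [0.5, 0, 0, 0, 2.4], [0.4, -0.1, 0, 0, 2.4], [0.4, -0.1, 0, 0, 2.4], [0.4, -0.1, 0, 0, 2.4], [0.4, -0.1, 0, 0, 2.4], [0.4, -0.1, 0, 0, 2.4], [0.4, -0.1, 0, 0, 2.4], [0.4, -0.1, 0, 0, 2.4], [0, 0, 0, 0, 2.4]]]}}

```text
clock: 6.62
tcp_pos: [0.5165, -0.3942, 0.0688]
eef_rot: [-3.141, -0.0, -1.604]
wrist_force: [1.2, -0.1, -0.0]
finger_gap: 0.262
```

```bash
python3 look.py 5
```

```text
6.625 [ 0.51652224 -0.39421998  0.06878931] [-3.14143287e+00 -1.67562364e-05 -1.60354475e+00] 24.092745904807337 [ 1.22424817 -0.13708204 -0.03604369]
```

View pics/wrist5.png

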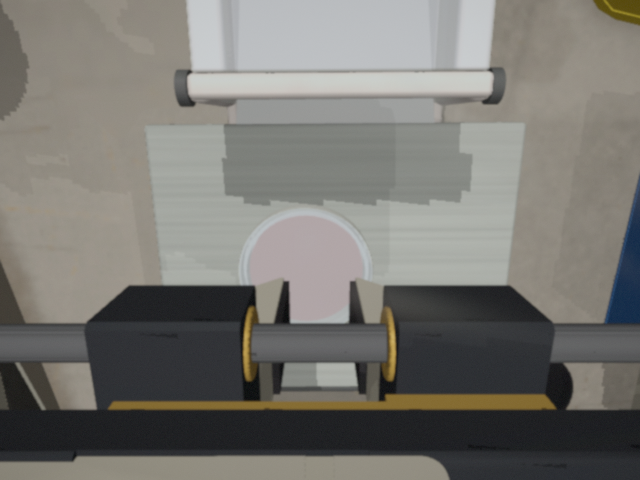

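```bash
cat > meas.py <<'E'
import pickle,sys
from h import *
W=pickle.load(open(f"pics/wrist{sys.argv[1]}.pkl","rb"))
def m(pts,z):
    for p in pts:
        X=ray(W,*p,z); d=X[:2]-np.array([.600,-.404]); th=np.radians(-1.4)
        R=np.array([[np.cos(th),-np.sin(th)],[np.sin(th),np.cos(th)]]); print(p,"world",X.round(4),"chute mm",(R.T@d*1e3).round(1))
pts=[tuple(map(float,a.split(","))) for a in sys.argv[3:]]
m(pts,float(sys.argv[2]))
E
python3 meas.py 5 .077 306,207 239,270 373,270 306,273; echo tray; python3 meas.py 5 .065 147,126 523,123; echo posts/bar; python3 meas.py 5 .109 190,84 493,84; echo tip; python3 meas.py 5 .069 285,282 354,282
```

```text
(306.0, 207.0) world [ 0.5526 -0.3901  0.077 ] chute mm [-47.7  12.8]
(239.0, 270.0) world [ 0.5257 -0.3598  0.077 ] chute mm [-75.4  42.4]
(373.0, 270.0) world [ 0.5238 -0.4181  0.077 ] chute mm [-75.9 -15.9]
(306.0, 273.0) world [ 0.5233 -0.3889  0.077 ] chute mm [-77.   13.3]
tray
(147.0, 126.0) world [ 0.5874 -0.3236  0.065 ] chute mm [-14.6  80.1]
(523.0, 123.0) world [ 0.5834 -0.483   0.065 ] chute mm [-14.7 -79.4]
posts/bar
(190.0, 84.0) world [ 0.5998 -0.3563  0.109 ] chute mm [-1.4 47.7]
(493.0, 84.0) world [ 0.5966 -0.4519  0.109 ] chute mm [ -2.2 -48. ]
tip
(285.0, 282.0) world [ 0.5163 -0.3787  0.069 ] chute mm [-84.3  23.3]
(354.0, 282.0) world [ 0.5153 -0.4103  0.069 ] chute mm [-84.5  -8.4]
```

The measurement disagrees with what I expected: the dish is still at chute (-76,13), and the fingertips seem to be above it with almost no force. I'll look closer before moving on.

Run:
```python
import cv2,pickle
W=pickle.load(open("pics/wrist5.pkl","rb"))
cv2.imwrite("pics/crop5.png",cv2.resize(W["img"][190:410,220:420],None,fx=3,fy=2.7,interpolation=cv2.INTER_CUBIC)[:,:,::-1])
from station import cams
s=cams.camera("scene");cv2.imwrite("pics/scene5.png",cv2.resize(s["img"][120:320,180:450],None,fx=2.9,fy=2.9,interpolation=cv2.INTER_CUBIC)[:,:,::-1])
```

```text
(no output)
```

View pics/crop5.png

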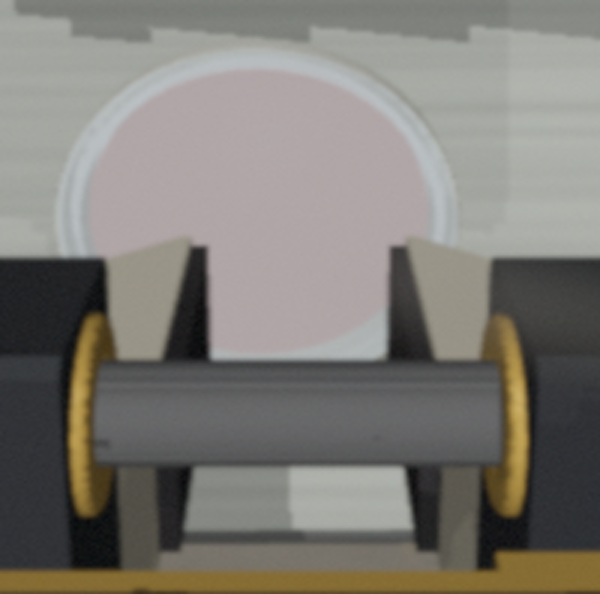

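View pics/scene5.png

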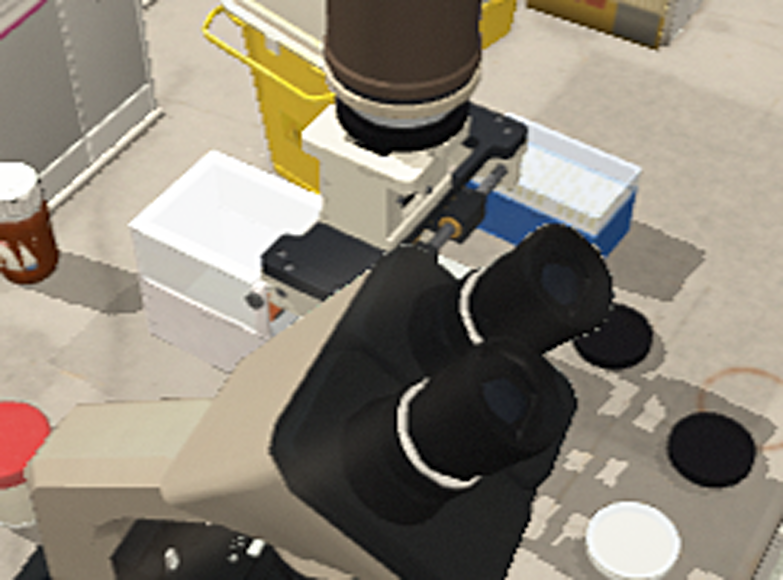

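The crop shows the dish's rear rim, at about (306,321) in the full image, passing under the fingertips. So the tray stands lower relative to the tool than the text says, which agrees with the roughly 58 mm I triangulated. The dish hasn't moved. I'll lift slightly, go back behind it, and feel for the tray gently.

Call:
{"fn": "step_arm", "kwargs": {"commands": [[[0, 0, 0.5, 0, 2.4], [0, 0, 0.3, 0, 2.4], [-1, 0.15, 0, 0, 2.4], [-1, 0.15, 0, 0, 2.4], [-1, 0.15, 0, 0, 2.4], [-1, 0.15, 0, 0, 2.4], [-0.3, 0, 0, 0, 2.4], [0, 0, -0.5, 0, 2.4], [0, 0, -0.5, 0, 2.4], [0, 0, -0.1, 0, 2.4], [0, 0, 0, 0, 2.4], [0, 0, 0, 0, 2.4]]]}}

```text
clock: 8.28
tcp_pos: [0.4733, -0.3883, 0.0659]
eef_rot: [-3.141, -0.0, -1.604]
wrist_force: [0.4, 0.3, 0.6]
finger_gap: 0.265
```

```bash
python3 look.py 6
```

```text
8.275 [ 0.47334498 -0.38826094  0.06588998] [-3.14147665e+00 -1.30231012e-04 -1.60362326e+00] 24.377214268457763 [0.43619172 0.28787214 0.5627909 ]
```

View pics/wrist6.png

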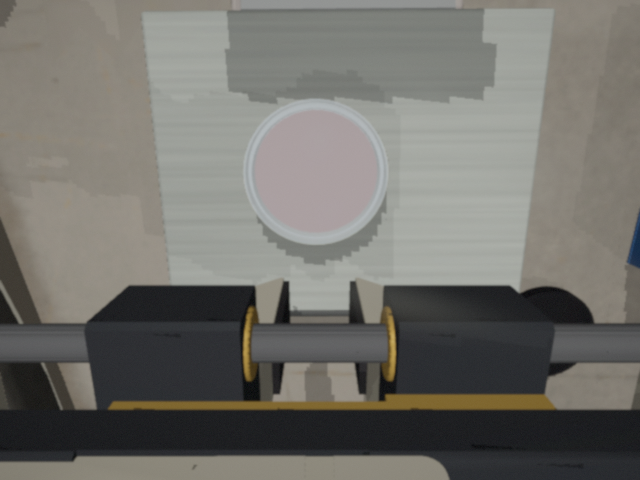

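Call:
{"fn": "step_arm", "kwargs": {"commands": [[[0, 0, -0.2, 0, 2.4], [0, 0, -0.2, 0, 2.4], [0, 0, 0, 0, 2.4]]]}}

```text
clock: 8.75
tcp_pos: [0.473, -0.3881, 0.0616]
eef_rot: [3.141, 0.0, -1.604]
wrist_force: [-0.1, 0.6, 0.5]
finger_gap: 0.263
```

Call:
{"fn": "step_arm", "kwargs": {"commands": [[[0, 0, -0.1, 0, 2.4], [0, 0, -0.1, 0, 2.4], [0, 0, 0, 0, 2.4]]]}}

```text
clock: 9.12
tcp_pos: [0.4731, -0.3882, 0.0597]
eef_rot: [3.141, 0.0, -1.604]
wrist_force: [0.4, -0.4, -0.6]
finger_gap: 0.261
```

Call:
{"fn": "step_arm", "kwargs": {"commands": [[[0, 0, -0.1, 0, 2.4], [0, 0, -0.1, 0, 2.4], [0, 0, 0, 0, 2.4]]]}}

```text
clock: 9.5
tcp_pos: [0.4731, -0.3882, 0.0577]
eef_rot: [3.141, 0.0, -1.604]
wrist_force: [-0.3, -0.6, -0.5]
finger_gap: 0.261
```

Call:
{"fn": "step_arm", "kwargs": {"commands": [[[0, 0, -0.1, 0, 2.4], [0, 0, -0.1, 0, 2.4], [0, 0, 0, 0, 2.4]]]}}

```text
clock: 9.88
tcp_pos: [0.4731, -0.3882, 0.0557]
eef_rot: [3.141, 0.0, -1.604]
wrist_force: [-0.7, -0.6, -0.1]
finger_gap: 0.26
```

```bash
python3 look.py 7
python3 - <<'E'
import pickle,cv2
W=pickle.load(open("pics/wrist7.pkl","rb"))
cv2.imwrite("pics/crop7.png",cv2.resize(W["img"][220:420,220:420],None,fx=3,fy=3,interpolation=cv2.INTER_CUBIC)[:,:,::-1])
E
```

```text
9.875 [ 0.47308122 -0.38824614  0.05572828] [ 3.14142976e+00  2.61002346e-05 -1.60380529e+00] 23.901031501530426 [-0.74453936 -0.55983746 -0.13546622]
```

View pics/crop7.png

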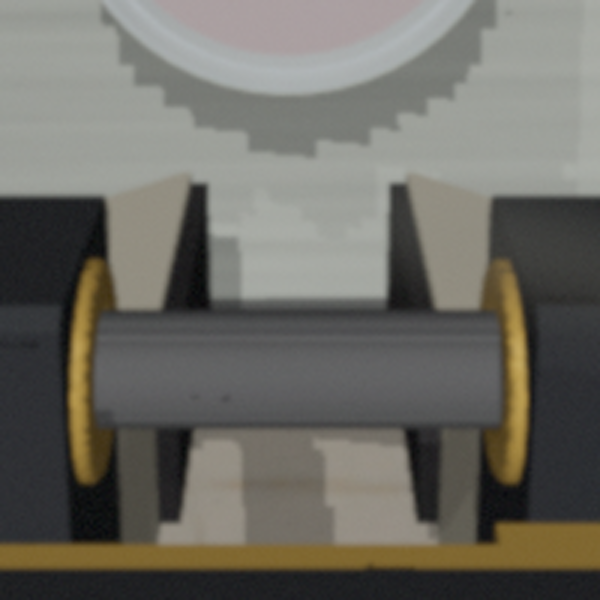

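```bash
python3 - <<'E'
import pickle
from h import *
W=pickle.load(open("pics/wrist7.pkl","rb"))
print("tcp",proj(W,(.4731,-.3882,.0557)),"grasp",proj(W,(.4731,-.3882,.0747)))
for dx in (-.0095,.0095):
  for dy in (-.012,.012): print(dx,dy,proj(W,(.4731+dx,-.3882+dy,.0557)))
for z in (.065,.06,.055,.05): print(z,ray(W,320,281,z),"near edge",ray(W,320,320,z),"rear rim",ray(W,316,251,z+.012))
print(-W["R"].T@W["t"],W["R"])
E
python3 - <<'E'
import pickle,cv2
T=pickle.load(open("pics/wrist7.pkl","rb"));cv2.imwrite("pics/w7.png",T["img"][:,:,::-1])
E
```

```text
tcp [318.81612164 280.3466744 ] grasp [318.79901335 297.08719799]
-0.0095 -0.012 [345.30044955 298.67995027]
-0.0095 0.012 [293.71039108 300.25482892]
0.0095 -0.012 [344.61015451 259.89271506]
0.0095 0.012 [291.66319109 261.55057096]
0.065 [ 0.47641463 -0.38882928  0.065     ] near edge [ 0.45778125 -0.38822647  0.065     ] rear rim [ 0.49391091 -0.38777705  0.077     ]
0.06 [ 0.47445077 -0.38877737  0.06      ] near edge [ 0.45527711 -0.38815709  0.06      ] rear rim [ 0.49234541 -0.38768847  0.072     ]
0.055 [ 0.4724869  -0.38872547  0.055     ] near edge [ 0.45277296 -0.3880877   0.055     ] rear rim [ 0.49077991 -0.3875999   0.067     ]
0.05 [ 0.47052303 -0.38867357  0.05      ] near edge [ 0.45026882 -0.38801832  0.05      ] rear rim [ 0.48921441 -0.38751132  0.062     ]
[ 0.54414561 -0.39061935  0.23744282] [[-3.29193657e-02 -9.99457991e-01  1.99465648e-04]
 [-9.63553510e-01  3.17897828e-02  2.65620112e-01]
 [-2.65482485e-01  8.55184979e-03 -9.64077754e-01]]
```

View pics/w7.png

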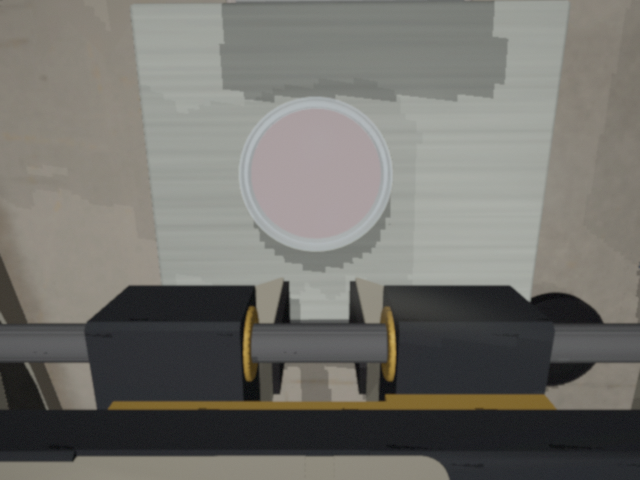

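Call:
{"fn": "step_arm", "kwargs": {"commands": [[[0, 0, -0.1, 0, 2.4], [0, 0, -0.1, 0, 2.4], [0, 0, 0, 0, 2.4]]]}}

```text
clock: 10.35
tcp_pos: [0.4731, -0.3882, 0.0537]
eef_rot: [3.141, 0.0, -1.604]
wrist_force: [-0.3, -0.4, 0.2]
finger_gap: 0.26
```

Call:
{"fn": "step_arm", "kwargs": {"commands": [[[0, 0, -0.1, 0, 2.4], [0, 0, -0.1, 0, 2.4], [0, 0, 0, 0, 2.4]]]}}

```text
clock: 10.72
tcp_pos: [0.4731, -0.3882, 0.0517]
eef_rot: [3.141, 0.0, -1.604]
wrist_force: [-0.4, 0.6, -0.5]
finger_gap: 0.262
```

Call:
{"fn": "step_arm", "kwargs": {"commands": [[[0, 0, -0.1, 0, 2.4], [0, 0, -0.1, 0, 2.4], [0, 0, 0, 0, 2.4]]]}}

```text
clock: 11.1
tcp_pos: [0.4731, -0.3882, 0.0497]
eef_rot: [3.141, 0.0, -1.604]
wrist_force: [0.1, 0.6, -0.4]
finger_gap: 0.263
```

The force stays at zero down to a TCP of z = 0.050. The pictures explain it. The inner edges of the fingertips shift 168 px for a 68 mm change in opening, so they are 0.171 m from the camera. That puts the visible finger ends about 23 mm above the reported TCP. The gripper body sits about 70 mm above the finger ends, so it still clears the hinge bar. I'll work from the real tip height, which makes the tray contact at about TCP z = 0.042.

Call:
{"fn": "step_arm", "kwargs": {"commands": [[[0, 0, -0.1, 0, 2.4], [0, 0, -0.1, 0, 2.4], [0, 0, -0.1, 0, 2.4], [0, 0, 0, 0, 2.4]]]}}

```text
clock: 11.6
tcp_pos: [0.4731, -0.3882, 0.0467]
eef_rot: [3.141, 0.0, -1.604]
wrist_force: [-1.2, 0.3, -0.1]
finger_gap: 0.261
```

Call:
{"fn": "step_arm", "kwargs": {"commands": [[[0.4, -0.05, 0, 0, 2.4], [0.4, 0, 0, 0, 2.4], [0.4, 0, 0, 0, 2.4], [0.4, -0.05, 0, 0, 2.4], [0.4, -0.05, 0, 0, 2.4], [0.4, -0.05, 0, 0, 2.4], [0.4, -0.05, 0, 0, 2.4], [0, 0, 0, 0, 2.4]]]}}

```text
clock: 12.6
tcp_pos: [0.5016, -0.3907, 0.0468]
eef_rot: [-3.141, -0.0, -1.603]
wrist_force: [-0.6, 0.5, -0.6]
finger_gap: 0.261
```

```bash
python3 look.py 8
```

```text
12.6 [ 0.50163175 -0.39068789  0.04683413] [-3.14128705e+00 -7.57702509e-05 -1.60342963e+00] 24.056669432795147 [-0.62513394  0.48955772 -0.60227842]
```

View pics/wrist8.png

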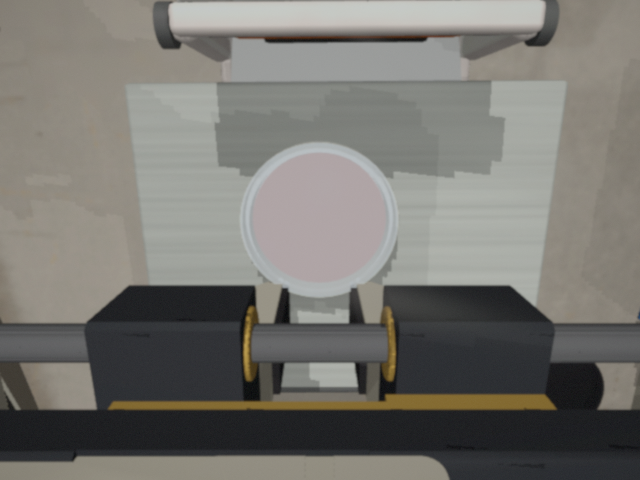

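Now the dish, centred at (319,219), is cradled between the fingertips at (288,290) and (352,290), and its rim covers their tips. It's being pushed.

```bash
python3 meas.py 8 .077 319,219 319,142; echo tray; python3 meas.py 8 .065 127,85 565,82; echo bar ends; python3 meas.py 8 .107 170,20 545,18
```

```text
(319.0, 219.0) world [ 0.5375 -0.392   0.077 ] chute mm [-62.8  10.5]
(319.0, 142.0) world [ 0.5651 -0.3929  0.077 ] chute mm [-35.2  10.3]
tray
(127.0, 85.0) world [ 0.5871 -0.3234  0.065 ] chute mm [-14.8  80.2]
(565.0, 82.0) world [ 0.583  -0.4832  0.065 ] chute mm [-15.1 -79.6]
bar ends
(170.0, 20.0) world [ 0.599 -0.355  0.107] chute mm [-2.2 49. ]
(545.0, 18.0) world [ 0.5963 -0.4529  0.107 ] chute mm [ -2.5 -49. ]
```

Call:
{"fn": "step_arm", "kwargs": {"commands": [[[0.4, -0.1, 0, 0, 2.4], [0.4, -0.1, 0, 0, 2.4], [0.4, -0.1, 0, 0, 2.4], [0.4, -0.1, 0, 0, 2.4], [0.4, -0.1, 0, 0, 2.4], [0.4, -0.1, 0, 0, 2.4], [0.4, -0.1, 0, 0, 2.4], [0.4, -0.1, 0, 0, 2.4], [0, 0, 0, 0, 2.4]]]}}

```text
clock: 13.82
tcp_pos: [0.5336, -0.3988, 0.0468]
eef_rot: [-3.141, -0.0, -1.604]
wrist_force: [-0.7, -0.5, 0.4]
finger_gap: 0.26
```

```bash
python3 look.py 9
python3 - <<'E'
import cv2
from station import cams
s=cams.camera("scene");cv2.imwrite("pics/scene9.png",cv2.resize(s["img"][130:280,200:400],None,fx=4,fy=4,interpolation=cv2.INTER_CUBIC)[:,:,::-1])
E
```

```text
13.825 [ 0.53357631 -0.39876615  0.0468088 ] [-3.14132729e+00 -9.66466746e-05 -1.60355919e+00] 23.903282729610737 [-0.70752889 -0.53790295  0.35493433]
```

View pics/wrist9.png

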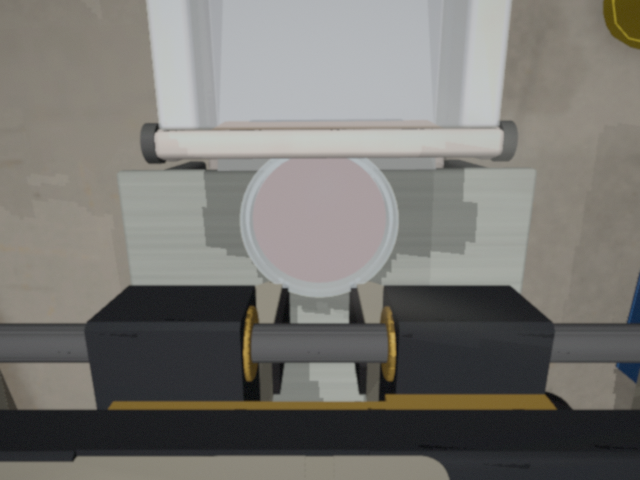

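View pics/scene9.png

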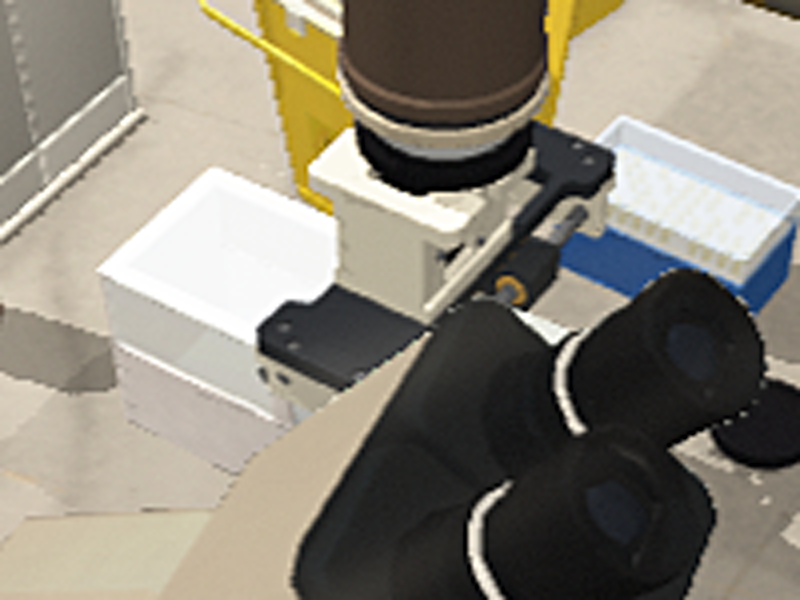

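The dish, at (319,219), is centred in the mouth to within about 3 mm and is just meeting the flap. The gripper body is above the bar. I continue.

Call:
{"fn": "step_arm", "kwargs": {"commands": [[[0.4, -0.1, 0, 0, 2.4], [0.4, -0.1, 0, 0, 2.4], [0.4, -0.1, 0, 0, 2.4], [0.4, -0.05, 0, 0, 2.4], [0.4, 0, 0, 0, 2.4], [0.4, 0, 0, 0, 2.4], [0.4, 0, 0, 0, 2.4], [0.4, 0, 0, 0, 2.4], [0, 0, 0, 0, 2.4]]]}}

```text
clock: 15.1
tcp_pos: [0.5657, -0.4021, 0.0468]
eef_rot: [-3.141, -0.0, -1.603]
wrist_force: [0.2, -0.3, -0.2]
finger_gap: 0.264
```

```bash
python3 look.py 10
```

```text
15.1 [ 0.5656629  -0.40206473  0.04682215] [-3.14125880e+00 -4.77300919e-06 -1.60332749e+00] 24.25866857258965 [ 0.20261389 -0.25618264 -0.1560074 ]
```

View pics/wrist10.png

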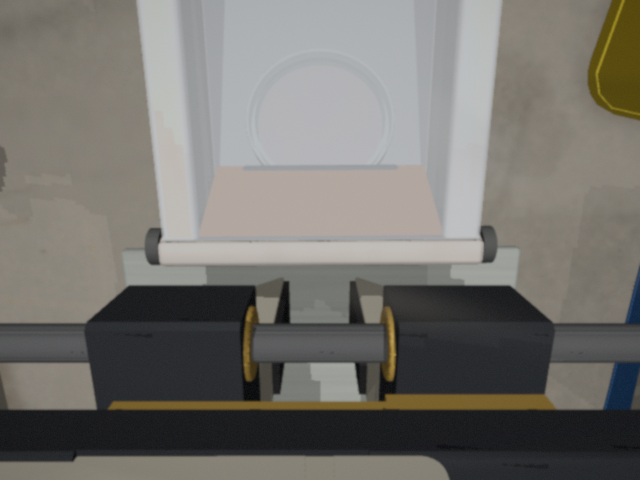

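The dish has gone through: it shows through the clear roof at (320,120). The flap, at (320,200), is still raised. I back the fingers off and look again.

Call:
{"fn": "step_arm", "kwargs": {"commands": [[[-0.5, 0, 0, 0, 2.4], [-0.8, 0, 0, 0, 2.4], [-0.8, 0, 0, 0, 2.4], [-0.8, 0, 0, 0, 2.4], [0, 0, 0, 0, 2.4], [0, 0, 0, 0, 2.4], [0, 0, 0, 0, 2.4], [0, 0, 0, 0, 2.4], [0, 0, 0, 0, 2.4]]]}}

```text
clock: 16.32
tcp_pos: [0.5363, -0.4022, 0.0468]
eef_rot: [3.142, 0.0, -1.604]
wrist_force: [0.3, -0.3, -0.4]
finger_gap: 0.261
```

```bash
python3 look.py 11
```

```text
16.325 [ 0.53627121 -0.40215492  0.04675721] [ 3.14153271e+00  2.03262702e-05 -1.60355809e+00] 23.976375934655106 [ 0.25672374 -0.29811844 -0.37454905]
```

View pics/wrist11.png

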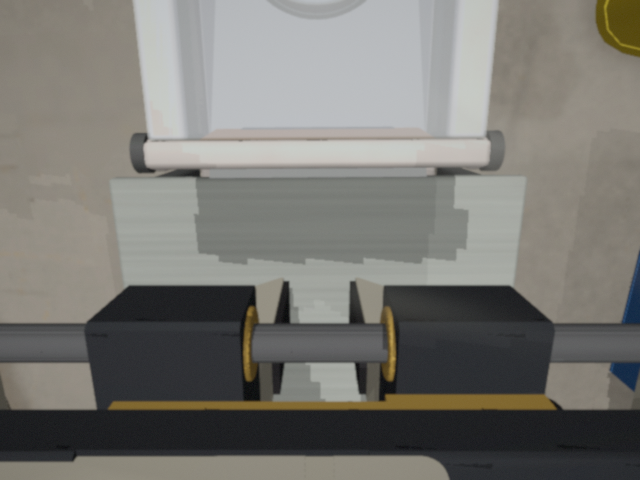

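The flap has dropped and the tray is empty. The dish's rim is visible further down the chute at about (315,10). Now I withdraw the arm up and back and take a clear final look.

Call:
{"fn": "step_arm", "kwargs": {"commands": [[[-1, 0, 0.5, 0, 2.4], [-1, 0, 1, 0, 2.4], [-1, 0, 1.5, 0, 2.4], [-1, 0, 1.5, 0, 2.4], [-1, 0, 1.5, 0, 2.4], [-1, 0, 1.5, 0, 2.4], [-1, 0, 1.5, 0, 2.4], [-1, 0, 1.5, 0, 2.4], [-1, 0, 1.5, 0, 2.4], [-1, 0, 1.5, 0, 2.4], [-1, 0, 1.5, 0, 2.4], [-1, 0, 1.5, 0, 2.4]]]}}

```text
clock: 17.92
tcp_pos: [0.4155, -0.4022, 0.2129]
eef_rot: [-3.142, -0.0, -1.604]
wrist_force: [-0.8, -0.6, 0.8]
finger_gap: 0.264
```

Call:
{"fn": "step_arm", "kwargs": {"commands": [[[-1.5, -1.5, 0.5, 0, 2.4], [-1.5, -1.5, 0.5, 0, 2.4], [-1.5, -1.5, 0, 0, 2.4], [-1.5, -1.5, 0, 0, 2.4], [-1.5, -1.5, 0, 0, 2.4], [-1.5, -1.5, 0, 0, 2.4], [-1.5, -1.5, 0, 0, 2.4], [-1, -1.5, 0, 0, 2.4], [0, 0, 0, 0, 2.4], [0, 0, 0, 0, 2.4]]]}}

```text
clock: 19.18
tcp_pos: [0.302, -0.5216, 0.2218]
eef_rot: [-3.141, 0.001, -1.603]
wrist_force: [1.1, 0.7, -0.1]
finger_gap: 0.259
```

```bash
python3 look.py 12
python3 - <<'E'
import cv2,pickle
from station import cams
s=cams.camera("scene");a=cv2.resize(s["img"][160:260,200:320],None,fx=4,fy=4,interpolation=cv2.INTER_CUBIC)
cv2.imwrite("pics/scene12.png",a[:,:,::-1])
T=pickle.load(open("pics/top12.pkl","rb"));cv2.imwrite("pics/top12f.png",T["img"][:,:,::-1])
E
```

```text
19.175 [ 0.30201604 -0.521555    0.22183161] [-3.14113146e+00  5.83901530e-04 -1.60284389e+00] 23.827699395308994 [ 1.13455409  0.69787584 -0.05088425]
```

View pics/scene12.png

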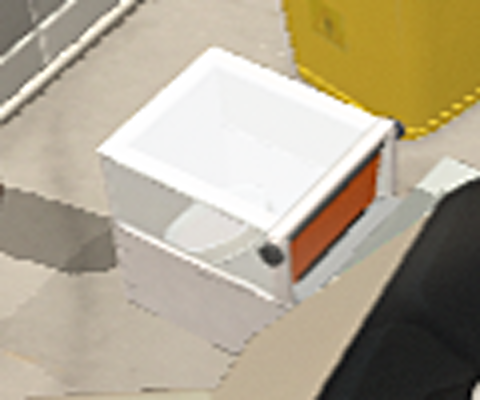

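View pics/top12f.png

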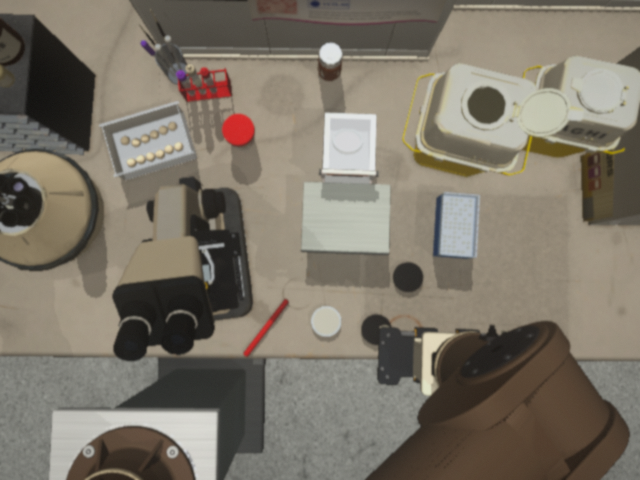

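View pics/top12.png

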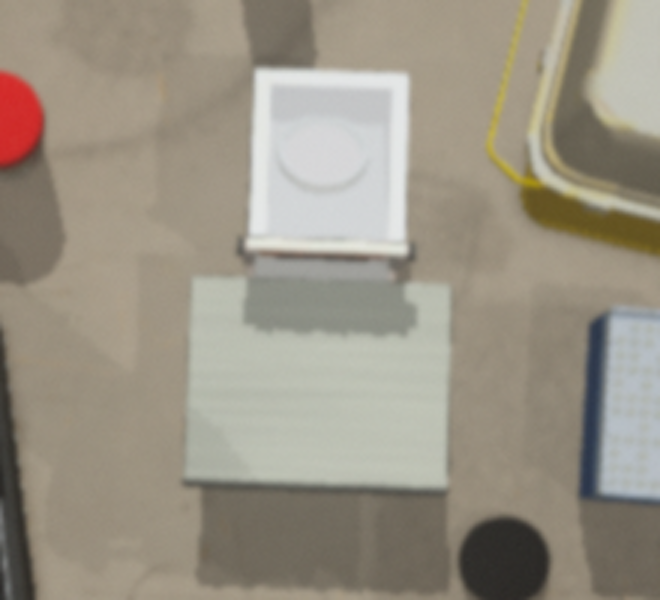

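Run:
```python
import pickle
from h import *
from station import cams,bot
T=pickle.load(open("pics/top12.pkl","rb"));T2=cams.camera("top")
u=(240+322/3,90+153/3);th=np.radians(-1.4);R=np.array([[np.cos(th),-np.sin(th)],[np.sin(th),np.cos(th)]])
for z in (.03,.04,.05): print(z,(R.T@(ray(T,*u,z)[:2]-[.6,-.404])*1e3).round(1))
print("max change in chute crop",np.abs(T["img"][105:190,315:385].astype(int)-T2["img"][105:190,315:385]).mean())
T0=pickle.load(open("pics/top0.pkl","rb"))
for n,(x0,y0,x1,y1) in dict(cream=(305,300,345,342),cup=(218,110,260,150),marker=(240,295,292,358),black1=(390,260,426,294)).items():
    print(n,np.abs(T0["img"][y0:y1,x0:x1].astype(int)-T2["img"][y0:y1,x0:x1]).mean().round(2))
```

```text
0.03 [74.   0.2]
0.04 [71.3  0.7]
0.05 [68.6  1.3]
max change in chute crop 0.6899159663865546
cream 14.31
cup 6.97
marker 9.52
black1 5.16
```

```bash
python3 - <<'E'
import pickle,cv2
import numpy as np
a=pickle.load(open("pics/top0.pkl","rb"))["img"];b=pickle.load(open("pics/top12.pkl","rb"))["img"]
for n,(x0,y0,x1,y1) in dict(cream=(305,300,345,342),cup=(218,110,260,150),marker=(240,295,292,358)).items():
    r=[]
    for im in (a,b):
        c=im[y0:y1,x0:x1]
        m=(cv2.cvtColor(c,cv2.COLOR_RGB2GRAY)>165) if n=="cream" else ((c[:,:,0].astype(int)-c[:,:,1])>70)
        ys,xs=np.nonzero(m); r.append((round(xs.mean(),2),round(ys.mean(),2),len(xs)))
    print(n,r)
print(a[320,326],b[320,326],a[130,238],b[130,238],a[50,50],b[50,50])
E
python3 -c "
from station import bot
print(bot.finish_job())"
```

```text
cream [(np.float64(20.75), np.float64(20.68), 688), (np.float64(20.8), np.float64(20.5), 732)]
cup [(np.float64(19.78), np.float64(19.06), 807), (np.float64(19.79), np.float64(19.09), 816)]
marker [(np.float64(22.68), np.float64(35.85), 301), (np.float64(23.49), np.float64(34.85), 323)]
[184 182 165] [195 193 176] [196  40  39] [207  44  42] [25 22 21] [28 27 23]
the job is handed in; nothing more can be done
None
```

I pushed the pink dish along the tray and through the flap with the fingertips only. It slid down the chute, and I drew the fingers back and handed the job in at about 19 s.

**Last checks**
- **Dish:** it rests at about chute x = 72 mm, where a dish lying against the back wall should be. It did not move between two pictures.
- **Flap:** the scene view shows it hanging shut.
- **Tray and gripper:** the tray is empty and the gripper is well clear.
- **Other things:** the cream dish and red cup shifted by no more than 0.2 px. The marker mask moved about 1 px and the picture was brighter throughout, so I take it as a lighting effect. The arm never came near the marker.

**What failed or disagreed**
- **First push missed:** the fingertips passed above the dish without moving it. The camera put the finger ends about 23 mm above the reported TCP, and stepping the tool down to about z = 0.047 met no force. I lowered the tool to match, and the second push worked.
- **Tray height:** triangulation gave roughly 58–67 mm for most tray corners (two outliers, 48 mm and a mistracked 2 mm), against 65 mm in the text.
- **Tray size:** the tray measured about 2.5% smaller than stated.

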